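# Hold a capped injector up to the inspection camera

### The arm

A 7-joint arm with a two-finger parallel gripper is mounted at the origin on the work surface. World frame = base frame: x ahead of the robot, y to its left, z up, the work surface at z = 0. Lengths are in m, angles in rad, forces in N, time in s.
With the tool pointing down it reaches from about 0.4 to 0.85 m from the base axis. Payload 4.5 kg.
Tool frame: the origin (TCP) lies between the finger pads, 19 mm behind the fingertips; this is the grasp point; z points along the fingers, y is the line along which they close (so a half turn about z gives the same grasp; the last joint's range is limited). The gripper opens to 88 mm and grips with 3 to 60 N. Pads are 18 mm wide; open, the fingers measure 123 mm over their backs; the gripper's body (75 mm by 187 mm) begins 45 mm behind the grasp point.
Start: joints at [-1.182, 0.689, -0.195, 1.565, 0.157, 0.902, -0.215], TCP at [0.217, 0.586, 0.257] pointing down, gripper open.
Joint ranges: [-3.01, 3.01], [-0.46, 2.08], [-1.47, 1.51], [0.13, 2.56], [-1, 4.14], [0.04, 2.09], [-2.66, 2.66]. Speed limits (rad/s): [2.57, 2.57, 3.14, 3.14, 3.14, 3.14, 3.14].

### API

Orientations are given as a unit quaternion [x, y, z, w].
In Python, from plant import * gives the robot as it stands. The module is installed in compiled form; this text tells all that it offers.
- The arm moves only by the tool send_rows, never from a script. Its argument "motion" is a list of rows, each an object of numbers: "x", "y", "z": the shift along the tool's x, y, z in cm; "rx", "ry", "rz": the turn, a rotation vector about the tool's x, y, z in rad; "jaw": the finger opening in cm, from 0 to 8.81. In form: [{"x": .., "y": .., "z": .., "rx": .., "ry": .., "rz": .., "jaw": ..}, ...]. A call has exactly 5 rows; each row shifts and turns the commanded pose from where the row before left it, along the tool's axes as they then stand; what a row does not reach is not made up. A row lasts 1/10 s, in which the tool goes at most 50 mm and 8.59 degrees, less where a joint would pass 70% of its speed; a pose out of reach is approached as far as the arm can. A call is refused whole if a number of a shift passes 5 or a number of a turn 0.15, either way. A call with a gripper value outside its range is refused whole. The fingers move at their own pace and stop on an object; "grip_force" is the grip in N (left out, the last holds). Time passes only in rows, so rows that do not move let the fingers close, or fill a call up. It gives the time, the measured TCP pose, the force, the opening and the grip force at its end, in the units of the state.
- get_state(): the state, without advancing time (a new reading comes with each control period).
- snapshot(name): name is "scene" or "top"; returns a dict with "img" (400x640x3 uint8, red, green, blue), "vertical_fov" (degrees; the focal length in pixels is half the picture's height over the tangent of half this angle, whatever the lens; pixels are square), "cx", "cy" (the principal point, pixels), "extrinsics" (4x4, takes a point from camera to world coordinates). Camera axes: x right, y up, looking along -z (the intrinsics and any distortion apply to the point x, -y, -z); pixel columns grow to the right and rows downward; lengths in m; the calibration is good to about 2 mm. A picture is of the moment at which its call begins. There is no depth.
- finish_job(): hands the job in; it is judged then, once.
The state is a dict: "clock": time; "q": joint angles; "qd": joint speeds; "joint_torque": joint torques, N m; "tool_pos": TCP position; "eef_rot": TCP orientation; "contact_force": force on the tool from outside, world axes, zero at the start; "moment": the same for the moment, N m; "opening": opening from 0.0 (shut) to 1.0 (fully open); "finger_force": force on a finger pad.
Only numpy, scipy, OpenCV 4.12 (cv2) and the standard library are available. Lean on these libraries where they do the work, as an engineer would, in place of code of your own. Each camera call takes 0.05 s, during which the arm holds its last target. There are 200 camera calls.

### The job

One fuel injector in the near black tray wears a clear cap: the flow bench marked it for a look at its plug contacts. Take it out of the tray by its green body, leaving the loose cap on, and hold it up to the inspection camera: plug mouth centred in front of the lens, 100 mm from it and squarely facing it, capped end up. Do not bump the camera or disturb the other things on the bench, and finish while still holding the injector there in the air, quite still.

Things in the scene. Friction and masses are not known exactly. Their poses are not given: they have to be found in the camera images.
- injector: Capped fuel injector, 78 mm, 42-90 g, upright in a pocket, turned any way. Origin: centre of its foot; z up its axis, x out through its plug. Steel neck 14 mm diameter to z = 14 mm (in the pocket), round green body 22 mm diameter z = 14-60, steel tube 12 mm diameter to z = 78. Plug: green shell 18 wide, 14 high with two steel blades, on +x, z = 17-31, mouth 27 mm from the axis.
- grip (a point): On the axis of the capped injector, 53 mm above its foot (29 mm above the plug's middle): a good height for the TCP to grip the green body from above, with the fingertips above the plug. Axes as injector.
- plug (a point): Centre of the capped injector's plug mouth, at x = 27, z = 24 mm in its frame. Axes as injector: x points out of the mouth.
- plug_root (a point): On the capped injector's axis at the height of the plug's middle (z = 24 mm), 27 mm behind the mouth. Axes as injector.
- cap: Clear plastic cap, 18 mm diameter, 19.5 mm high, 10 g, loose over the steel tube (it pulls straight off; only its fit of 1 mm keeps it on). Origin: centre of its open lower rim, 61 mm above the injector's foot and on its axis; z up. Its top is 80.5 mm above the foot.
- other1: An injector of the same make, without cap, loose in another pocket; it stays there. Same size and frame as injector.
- other2: As other1.
- other3: As other1.
- other4: As other1.
- tray: Black tray 186 x 242 mm (x, y), walls 58 high, 4 thick, fixed. Origin: centre of underside. Dark insert inside, top 40 mm up, 3 x 4 square pockets 16.5 wide, 16 deep at x = -54, 0, 54, y = -81, -27, 27, 81 mm. Green bodies rest on the insert: feet 26 mm above the bench. Five pockets taken; those beside a taken one, along tray x and y, are empty.
- stand: Inspection camera stand, fixed: white base plate 130 x 120 x 14 mm (from x = -45 to 85 mm) and a steel post 18 mm thick, 359 mm high at x = 55 mm. Origin: under the plate, z up; the camera looks towards -x of this frame. A clamp on the post carries the camera head in a yoke.
- clamp (a joint): Height of the clamp on the post, m. The head's tilt pivot is 255 mm above the bench at 0, higher by this value. Stiff: leave it.
- head (a joint): Downward tilt of the camera head, rad: 0 looks level, positive looks down. The pivot is at x = -12 mm, y = 0 in the stand's frame. Stiff: leave it.
- lens (a point): Centre of the lens face, in the middle of the ring light (62 mm diameter), 55 mm in front of the tilt pivot. Axes tilt with the head: -x is the way the camera looks, z is up in its picture.
- focus (a point): The point where the picture is centred and sharp: on the lens axis 100 mm in front of the lens face. Axes as lens: x points back to the lens, z up in the picture.
- tape_roll: Roll of tan tape, 90 mm diameter, 50 mm high, standing flat on the bench right of the tray. Origin: centre of its underside.
- screwdriver: Screwdriver lying on the bench on the left. Origin under its middle, handle to -x.
- marker: Marker pen 130 mm long, lying on the bench on the left. Origin under its middle, cap end to +x.
- dish: Grey dish of spare caps, 100 x 130 x 32 mm, fixed, on the bench in front of the camera. Origin: centre of its underside.
Not all that is in view belongs to the job. Leave any blue, purple or red look-alike of the injector alone.

How it is judged:
By the outcome, as a careful person would: the job done as asked, in the order asked, and still so for the second after the job is handed in, while the arm keeps its last pose, push and grip.
It also fails if it takes over 35 s, if anything falls off the work surface, if the arm or the gripper's body presses on something with over 40 N, if the wrist force passes 120 N, or if a joint passes its speed limit or range.

## Working session

There is one attempt and no reset: what is moved stays moved. The work goes in short steps, Python scripts to look and compute and a tool call to move; the robot and the scene stay as the last step left them, time stands still between calls to the robot, and variables do not carry over. Pictures are saved under pics/ and viewed, at most 10 in all, crops included, and the job is handed in when it is done.

Besides the shell and the picture viewer there is one more tool, called after ">>>" as name(argument=value, ...) on one line, values as JSON. send_rows: Moves the arm, as the interface text tells. Its arguments: {"type":"object","properties":{"motion":{"type":"array"},"grip_force":{"type":"number"}},"required":["motion"]}

```bash
mkdir -p pics
cat > h.py <<'E'
from plant import *
import numpy as np, cv2, pickle
from scipy.spatial.transform import Rotation as R
def cam(s):
    h=s["img"].shape[0]; f=h/2/np.tan(np.radians(s["vertical_fov"])/2)
    return f,s["cx"],s["cy"],np.array(s["extrinsics"])
def ray(s,u,v):
    f,cx,cy,E=cam(s); d=E[:3,:3]@np.array([(u-cx)/f,-(v-cy)/f,-1]); return E[:3,3],d/np.linalg.norm(d)
def onz(s,u,v,z):
    o,d=ray(s,u,v); return o+d*(z-o[2])/d[2]
def proj(s,p):
    f,cx,cy,E=cam(s); c=E[:3,:3].T@(np.array(p)-E[:3,3]); return np.array([cx-f*c[0]/c[2],cy+f*c[1]/c[2]])
def tri(s1,p1,s2,p2):
    o1,d1=ray(s1,*p1);o2,d2=ray(s2,*p2)
    t=np.linalg.lstsq(np.c_[d1,-d2],o2-o1,rcond=None)[0]
    a=o1+t[0]*d1;b=o2+t[1]*d2; return (a+b)/2,np.linalg.norm(a-b)
def snap(n,save):
    s=snapshot(n); pickle.dump(s,open(save+".pkl","wb")); cv2.imwrite("pics/"+save+".png",s["img"][:,:,::-1]); return s
def load(n): return pickle.load(open(n+".pkl","rb"))
E
python3 - <<'E'
from h import *
for n in("scene","top"):
    s=snap(n,n+"0"); print(n,{k:v for k,v in s.items() if k!="img"})
print(get_state())
E
```

```text
scene {'vertical_fov': 51.38204779443778, 'cx': 319.5961628543842, 'cy': 200.105657712379, 'extrinsics': array([[ 0.87156919, -0.37845548,  0.31167066,  0.8775705 ],
       [ 0.49026058,  0.6772097 , -0.54866346, -0.57849857],
       [-0.0034217 ,  0.630998  ,  0.77577691,  1.02802981],
       [ 0.        ,  0.        ,  0.        ,  1.        ]])}
top {'vertical_fov': 44.291243758904514, 'cx': 320.8509350056845, 'cy': 196.3947200674003, 'extrinsics': array([[-0.00919479,  0.98298673, -0.18344632,  0.30563063],
       [-0.99989137, -0.00692472,  0.01301133,  0.03471825],
       [ 0.01151965,  0.18354603,  0.98294362,  1.39919594],
       [ 0.        ,  0.        ,  0.        ,  1.        ]])}
{'clock': 0.1, 'q': array([-1.18217555,  0.68988443, -0.19452522,  1.56621358,  0.15730902,
        0.90251465, -0.21513534]), 'qd': array([ 0.00053097, -0.00132015,  0.00094588, -0.00135824,  0.00012061,
       -0.00099476, -0.00040557]), 'joint_torque': array([-1.57082606e-03, -5.28503716e+01, -1.27087064e+00, -1.53840047e+01,
       -5.24936768e-02,  1.90402876e-03,  4.38675443e-05]), 'tool_pos': array([0.21699427, 0.58555871, 0.25670718]), 'eef_rot': array([ 1.76457870e-01,  9.84307857e-01, -8.09917767e-04, -8.15150589e-05]), 'contact_force': array([-0.07571159,  0.27207215, -0.67557109]), 'moment': array([ 0.0353294 , -0.02506714,  0.02124257]), 'finger_force': 0.0, 'opening': 0.9970434075655321}
```

View pics/scene0.png

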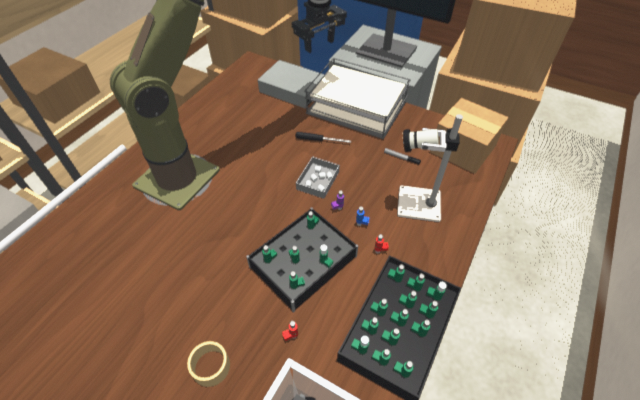

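View pics/top0.png

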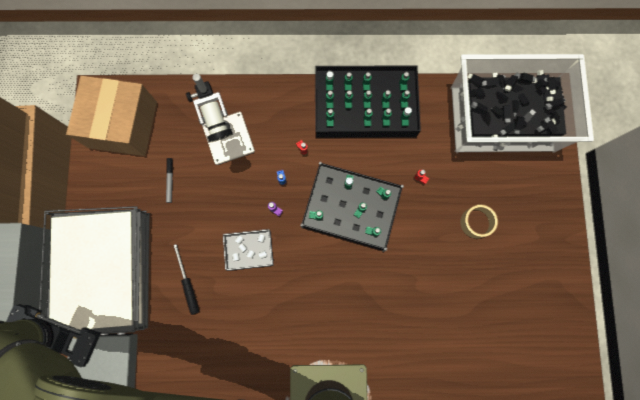

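The scene picture shows the near tray with five green injectors at (311,218), (268,252), (295,253), (324,252) and (294,278). In the top picture they are at (349,182), (385,193), (361,210), (317,215) and (375,231). The far tray at scene (400,325) also holds capped ones, but it isn't the near tray. My candidate is scene (324,250) = top (349,182), which has the wider, whitish top. I'll confirm that in a crop.

Run:
```python
from h import *
a=load("scene0")["img"];b=load("top0")["img"]
def c(i,x,y,w,h,W,H): return cv2.resize(i[y:y+h,x:x+w],(W,H),interpolation=cv2.INTER_CUBIC)
im=np.vstack([np.hstack([c(a,245,205,120,90,400,300),c(b,295,155,120,90,400,300)]),np.hstack([c(a,390,110,88,115,230,300),c(a,390,110,80,60,400,300)[:, :370],c(b,180,70,80,100,200,300)])])
cv2.imwrite("pics/crop1.png",im[:,:800,::-1])
```

```text
(no output)
```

View pics/crop1.png

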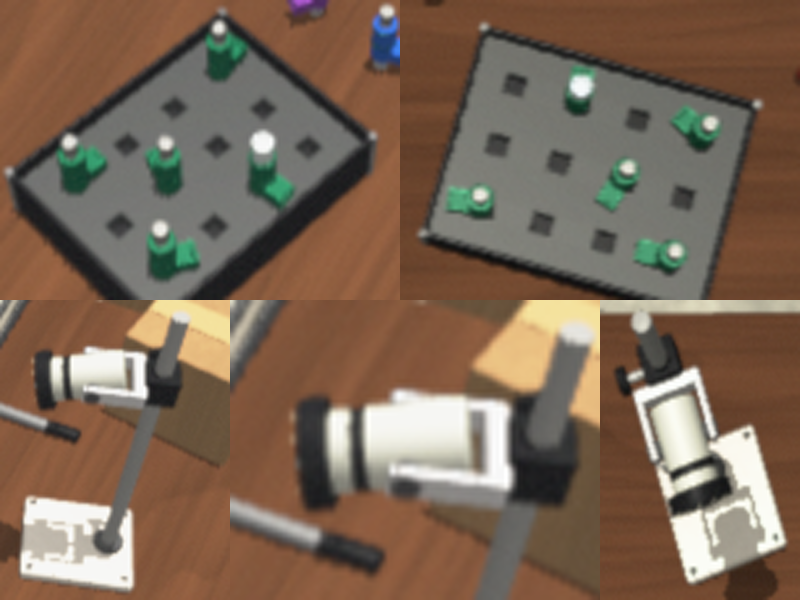

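The crop confirms it: the wide clear cap is on the injector at scene (324,248) = top (349,181). The other four near-tray injectors have bare thin tubes. Its plug points towards the scene's lower right, which is up in the top view. Next I'll measure the tray, plate, injector and head.

```bash
cat > m1.py <<'E'
from h import *
S={"scene":load("scene0"),"top":load("top0")}
def grid(s,mask,z):
    v,u=np.nonzero(mask); return np.array([onz(s,a,b,z)[:2] for a,b in zip(u,v)])
box={"scene":(390,178,448,226),"top":(205,100,260,168)}
for n,s in S.items():
    hsv=cv2.cvtColor(s["img"],cv2.COLOR_RGB2HSV)
    m=((hsv[...,1]<60)&(hsv[...,2]>110)).astype(np.uint8); x0,y0,x1,y1=box[n]
    k=np.zeros_like(m);k[y0:y1,x0:x1]=1; m*=k
    _,l,st,_=cv2.connectedComponentsWithStats(m); m=l==1+np.argmax(st[1:,4])
    r=cv2.minAreaRect((grid(s,m,.014)*1000).astype(np.float32)); print(n,"plate",np.round(r[0],1),np.round(r[1],1),r[2])
    # pockets
    b={"scene":(252,212,352,292),"top":(306,168,398,242)}[n]
    k[:]=0;k[b[1]:b[3],b[0]:b[2]]=1
    g=cv2.GaussianBlur(hsv[...,2],(3,3),0)
    m=((g<62)&(k>0)).astype(np.uint8)
    N,l,st,c=cv2.connectedComponentsWithStats(m)
    for i in range(1,N):
        if 8<st[i,4]<90: print(" dark",np.round(c[i],1),st[i,4],np.round(onz(s,*c[i],.040)[:2]*1000,1))
    gm=((hsv[...,0]>65)&(hsv[...,0]<95)&(hsv[...,1]>110)&(k>0)).astype(np.uint8)
    N,l,st,c=cv2.connectedComponentsWithStats(gm)
    for i in range(1,N):
        if st[i,4]>15: print(" green",np.round(c[i],1),st[i,4])
    cb={"scene":(316,238,334,258),"top":(340,172,358,190)}[n]
    k[:]=0;k[cb[1]:cb[3],cb[0]:cb[2]]=1
    m=((hsv[...,1]<70)&(hsv[...,2]>140)&(k>0)); v,u=np.nonzero(m); print(" cap",u.mean(),v.mean(),m.sum(),u.min(),u.max(),v.min(),v.max())
st=get_state();print(R.from_quat(st["eef_rot"]).as_matrix().round(3))
c=lambda i,x,y,w,h:cv2.resize(i[y:y+h,x:x+w],(w*9,h*9),interpolation=cv2.INTER_CUBIC)
A=c(S["scene"]["img"],398,118,50,60);B=c(S["top"]["img"],190,85,38,60)
cv2.imwrite("pics/crop2.png",np.hstack([A,B])[:,:,::-1])
E
python3 m1.py
```

```text
scene plate [744.9 282.9] [130.8 131.2] 19.009220123291016
 dark [256.3 251.9] 35 [ 417.9 -127.8]
 dark [282.7 247.9] 9 [474.9 -80.7]
 dark [309.7 248.1] 9 [541.3 -44.3]
 dark [280.6 271.3] 9 [ 510.  -146.2]
 dark [309.  271.9] 10 [ 577.7 -110.3]
 green [312.2 221. ] 104
 green [268.8 254.8] 117
 green [294.2 255.7] 89
 green [325.9 260.1] 96
 green [296.1 281.5] 123
 cap 323.4313725490196 247.47058823529412 51 320 327 244 251
top plate [773.1 297.3] [198.8 120.7] 18.667205810546875
 dark [347.7 187.1] 10 [585.5 -59.4]
 dark [366.5 189.8] 10 [ 577.3 -112.4]
 dark [384.  197.8] 11 [ 554.  -161.1]
 dark [380.3 212.9] 9 [ 511.1 -149.4]
 green [347.3 186.3] 18
 green [382.4 192.9] 71
 green [359.2 211.5] 62
 green [314.8 215.6] 60
 green [371.4 231.4] 66
 cap 349.1162790697674 180.2093023255814 43 346 353 177 183
[[-0.938  0.347 -0.   ]
 [ 0.347  0.938 -0.002]
 [-0.    -0.002 -1.   ]]
```

View pics/crop2.png

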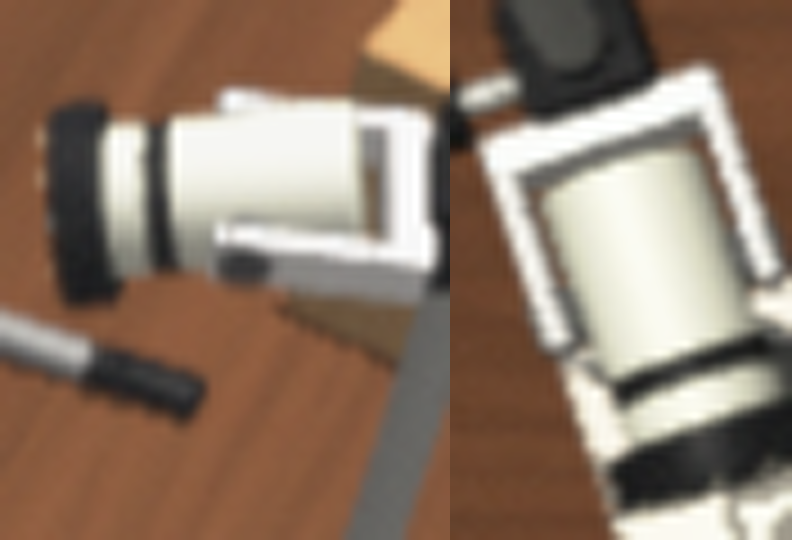

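The crop shows the head in the scene view: ring front at about (403,140), body axis running right and slightly up. In the top view the body edges are clear between the yoke arms. I'll turn these points into metric poses.

```bash
cat > m2.py <<'E'
from h import *
S=load("scene0");T=load("top0")
def g(s): return cv2.cvtColor(s["img"],cv2.COLOR_RGB2GRAY).astype(float)
def dark(s,u,v,r=4):
    im=g(s);u0,v0=int(round(u)),int(round(v));w=im[v0-r:v0+r+1,u0-r:u0+r+1]
    k=np.clip(np.percentile(w,60)-6-w,0,None);yy,xx=np.mgrid[-r:r+1,-r:r+1]
    k=k*(xx**2+yy**2<=r*r)
    return u0+(k*xx).sum()/k.sum(),v0+(k*yy).sum()/k.sum()
tp=[(115,84,54,81),(238,119,54,-27),(97,145,0,81),(159,162,0,27),(283,197,0,-81),(142,223,-54,27),(204,240,-54,-27)]
sp=[(175,108),(263,108),(127,145),(217,146),(308,147),(120,225),(214,227)]
def fit(L,W):
    M,_=cv2.estimateAffinePartial2D(np.float64(L),np.float64(W),method=cv2.LMEDS)
    L=np.array(L,float);W=np.array(W,float);lc,wc=L.mean(0),W.mean(0)
    rot,_=R.align_vectors(np.c_[W-wc,np.zeros(len(W))],np.c_[L-lc,np.zeros(len(L))]);m=rot.as_matrix()[:2,:2]
    t=wc-m@lc; e=W-(L@m.T+t); return m,t,np.degrees(np.arctan2(m[1,0],m[0,0])),np.hypot(*e.T).round(1)
L=[(a,b) for *_,a,b in tp]
W=[onz(T,*dark(T,295+x/3.333-.5,155+y/3.333-.5),.04)[:2]*1000 for x,y,*_ in tp]
m,t,a,e=fit(L,W);print("tray top",t.round(1),a.round(2),e);pt=m@[54,27]+t
Ws=[onz(S,*dark(S,245+x/3.333-.5,205+y/3.333-.5),.04)[:2]*1000 for x,y in sp]
Ls=[];G=np.array([(x,y) for x in(-54,0,54) for y in(-81,-27,27,81)])
for w in Ws: Ls.append(G[np.argmin(np.hypot(*((G@m.T+t)-w).T))])
m2,t2,a2,e2=fit(Ls,Ws);print("tray scene",t2.round(1),a2.round(2),e2);ps=m2@[54,27]+t2
print("pocket",pt.round(1),ps.round(1))
for n,s,c in(("top",T,(349.1,180.2)),("scene",S,(323.4,247.5))): print(n,"cap",(onz(s,*c,.1065 if n=="top" else .098)[:2]*1000).round(1))
print("plug in scene",(onz(S,245+280/3.333-.5,205+190/3.333-.5,.054)[:2]*1000).round(1),"plug top",(onz(T,348.5,176.2,.057)[:2]*1000).round(1))
print("post top",tri(S,(458.9-.5,116.5),T,(195.5,77)))
# head edges: search steepest gradient along the segment normal near a hand-read line
def edge(s,p,q,n=25,r=2.2,sign=0):
    im=g(s);p=np.array(p,float);q=np.array(q,float);d=(q-p)/np.linalg.norm(q-p);nn=np.array([-d[1],d[0]]);o=np.arange(-r,r+.01,.1);P=[]
    for k in np.linspace(0,1,n):
        c=p+k*(q-p);X=c+o[:,None]*nn
        w=cv2.remap(im.astype(np.float32),X[:,0].astype(np.float32).reshape(1,-1),X[:,1].astype(np.float32).reshape(1,-1),cv2.INTER_CUBIC)[0]
        gr=np.abs(np.gradient(w));P.append(X[np.argmax(gr)])
    l=cv2.fitLine(np.float32(P),cv2.DIST_HUBER,0,.01,.01).ravel();return l[2:],l[:2]*np.sign(l[:2]@d)
sc=lambda x,y:(398+x/9-.5,118+y/9-.5)
tc=lambda x,y:(190+(x-450)/9-.5,85+y/9-.5)
def mid(e1,e2,ref):
    out=[]
    for r in ref:
        pts=[]
        for p,d in(e1,e2): pts.append(p+d*((np.array(r)-p)@d))
        out.append((pts[0]+pts[1])/2)
    return out
es=[edge(S,sc(180,117),sc(340,101)),edge(S,sc(112,277),sc(205,266))]
et=[edge(T,tc(550,205),tc(605,365)),edge(T,tc(695,155),tc(750,330))]
ms=mid(*es,[sc(110,200),sc(340,180)]);mt=mid(*et,[tc(620,170),tc(690,380)])
print("edges",es,et,"mid",ms,mt)
n1=np.cross(ray(S,*ms[0])[1],ray(S,*ms[1])[1]);n2=np.cross(ray(T,*mt[0])[1],ray(T,*mt[1])[1])
d=np.cross(n1,n2);d/=np.linalg.norm(d);d*=-np.sign(d[0])
o=np.linalg.lstsq(np.array([n1,n2,[1,0,0]]),np.array([n1@S["extrinsics"][:3,3],n2@T["extrinsics"][:3,3],.70]),rcond=None)[0]
print("axis at x=.7",o.round(4),"dir",d.round(4),"yaw",np.degrees(np.arctan2(-d[1],-d[0])),"tilt",np.degrees(np.arcsin(-d[2])))
# closest axis point to the ring-front ray in scene
oo,r=ray(S,*sc(54,204));k=np.linalg.lstsq(np.c_[d,-r],oo-o,rcond=None)[0];print("lens(scene)",(o+k[0]*d).round(4))
E
python3 m2.py
```

```text
tray top [532.3 -69.5] -16.66 [0.2 0.2 0.1 0.3 0.4 0.2 0.3]
tray scene [534.1 -70.4] -16.62 [0.3 0.3 0.2 0.1 0.  0.3 0.1]
pocket [591.8 -59.1] [593.6 -60. ]
top cap [590.7 -58.9]
scene cap [591.7 -56.4]
plug in scene [611.8 -63.9] plug top [613.1 -61.1]
post top (array([0.77719454, 0.30165112, 0.35380293]), np.float64(3.3175681966968716e-05))
edges [(array([427.91858, 129.19684], dtype=float32), array([ 0.99244839, -0.12266291])), (array([414.60385, 147.80722], dtype=float32), array([ 0.99241263, -0.12295195]))] [(array([202.99088 , 117.061584], dtype=float32), array([0.44053453, 0.89773566])), (array([221.45653, 109.84859], dtype=float32), array([0.2715579 , 0.96242213]))] mid [array([409.74861314, 139.92550898]), array([435.18958747, 136.77733822])] [array([208.71787663, 104.31358182]), array([217.42247396, 127.07678029])]
axis at x=.7 [0.7    0.2711 0.269 ] dir [-0.8937 -0.33   -0.3039] yaw 20.263506303861078 tilt 17.692747323518383
lens(scene) [0.6644 0.258  0.2569]
```

```bash
cat > m3.py <<'E'
from h import *
S=load("scene0");T=load("top0")
sc=lambda x,y:(398+x/9-.5,118+y/9-.5)
tc=lambda x,y:(190+(x-450)/9-.5,85+y/9-.5)
inv=lambda p:((np.array(p)+.5-[190,85])*9+[450,0]).round(0)
invs=lambda p:((np.array(p)+.5-[398,118])*9).round(0)
ms=[(409.75,139.93),(435.19,136.78)]
for yaw,org in((18.8,(.724,.282)),(18.8,(.7215,.280)),(18.8,(.725,.284)),(19.3,(.724,.282))):
    y=np.radians(yaw);ex=np.array([np.cos(y),np.sin(y),0]);ey=np.array([-np.sin(y),np.cos(y),0]);org=np.array([*org,0])
    def pt(uv):
        o,d=ray(S,*uv);return o+d*((org-o)@ey)/(d@ey)
    a,b=pt(ms[0]),pt(ms[1]);d=a-b;d/=np.linalg.norm(d)
    piv=b+d*((org-.012*ex-b)@ex)/(d@ex);lens=piv+.055*d
    print(yaw,org,"tilt",np.degrees(np.arcsin(-d[2])).round(2),"piv",piv.round(4),"lens",lens.round(4),"top px lens",inv(proj(T,lens)),"piv",inv(proj(T,piv)),"scene lens",invs(proj(S,lens)),"piv",invs(proj(S,piv)), "focus",(lens+.1*d).round(4))
    for s,f in((T,inv),(S,invs)): print("  ring",[tuple(f(proj(s,lens+.031*(np.cos(k)*ey+np.sin(k)*np.cross(d,ey))))) for k in(0,np.pi/2,np.pi,-np.pi/2)], "plate",[tuple(f(proj(s,org+x*ex+q*ey+[0,0,.014]))) for x,q in((-.045,-.06),(-.045,.06),(.085,.06),(.085,-.06))],"post",f(proj(s,org+.055*ex+[0,0,.359])))
im=lambda i,x,y:cv2.resize(i[y:y+60,x:x+44],(396,540),interpolation=cv2.INTER_CUBIC)
cv2.imwrite("pics/crop3.png",np.hstack([im(T["img"],212,107),im(S["img"],397,170)])[:,:,::-1])
E
python3 m3.py
```

```text
18.8 [0.724 0.282 0.   ] tilt 18.92 piv [0.7126 0.2781 0.2715] lens [0.6634 0.2614 0.2537] top px lens [728. 487.] piv [657. 290.] scene lens [ 54. 209.] piv [240. 186.] focus [0.5738 0.2309 0.2213]
  ring [(np.float64(617.0), np.float64(523.0)), (np.float64(737.0), np.float64(485.0)), (np.float64(838.0), np.float64(450.0)), (np.float64(718.0), np.float64(488.0))] plate [(np.float64(1028.0), np.float64(596.0)), (np.float64(673.0), np.float64(715.0)), (np.float64(556.0), np.float64(350.0)), (np.float64(906.0), np.float64(236.0))] post [507. -72.]
  ring [(np.float64(60.0), np.float64(141.0)), (np.float64(72.0), np.float64(284.0)), (np.float64(48.0), np.float64(279.0)), (np.float64(35.0), np.float64(131.0))] plate [(np.float64(-8.0), np.float64(856.0)), (np.float64(15.0), np.float64(596.0)), (np.float64(382.0), np.float64(646.0)), (np.float64(380.0), np.float64(912.0))] post [547. -21.]
18.8 [0.7215 0.28   0.    ] tilt 18.92 piv [0.7101 0.2761 0.2715] lens [0.6609 0.2594 0.2537] top px lens [735. 496.] piv [664. 298.] scene lens [ 44. 210.] piv [230. 187.] focus [0.5713 0.2289 0.2212]

[... 1794 characters left out ...]
]
  ring [(np.float64(619.0), np.float64(523.0)), (np.float64(739.0), np.float64(486.0)), (np.float64(839.0), np.float64(449.0)), (np.float64(720.0), np.float64(486.0))] plate [(np.float64(1029.0), np.float64(595.0)), (np.float64(674.0), np.float64(716.0)), (np.float64(554.0), np.float64(352.0)), (np.float64(904.0), np.float64(235.0))] post [505. -71.]
  ring [(np.float64(59.0), np.float64(141.0)), (np.float64(71.0), np.float64(284.0)), (np.float64(49.0), np.float64(280.0)), (np.float64(35.0), np.float64(131.0))] plate [(np.float64(-6.0), np.float64(857.0)), (np.float64(14.0), np.float64(597.0)), (np.float64(380.0), np.float64(644.0)), (np.float64(382.0), np.float64(910.0))] post [547. -22.]
```

View pics/crop3.png

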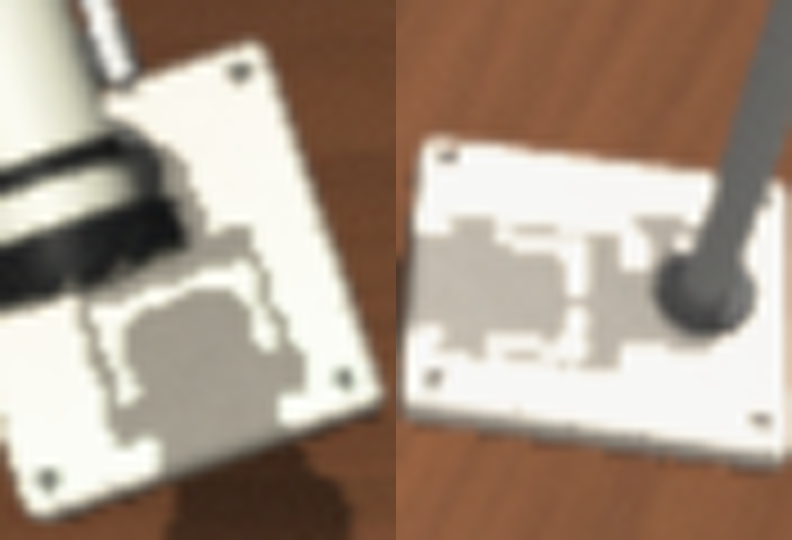

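Measured so far:
- **Injector:** axis at about (0.592, -0.059), plug yaw about -9°.
- **Lens:** about (0.663, 0.261, 0.255), yaw 18.9°, tilt about 18.8° down.

I'll move over the tray now and refine with the held part later.

>>> send_rows(motion=[{"x": -1.5, "y": -1.2, "jaw": 6}, {"x": -3, "y": -2.5, "jaw": 6}, {"x": -3, "y": -2.5, "jaw": 6}, {"x": -3, "y": -2.5, "jaw": 6}, {"x": -3, "y": -2.5, "jaw": 6}])

```text
schema error: expected keys x, y, z, rx, ry, rz, jaw
```

>>> send_rows(motion=[{"x": -3, "y": -2.5, "jaw": 6}, {"x": -3, "y": -2.5, "jaw": 6}, {"x": -3, "y": -2.5, "jaw": 6}, {"x": -3, "y": -2.5, "jaw": 6}, {"x": -3, "y": -2.5, "jaw": 6}])

```text
schema error: expected keys x, y, z, rx, ry, rz, jaw
```

>>> send_rows(motion=[{"x": -3, "y": -2.5, "jaw": 6}, {"x": -3, "y": -2.5, "jaw": 6}, {"x": -3, "y": -2.5, "jaw": 6}, {"x": -3, "y": -2.5, "jaw": 6}, {"x": -3, "y": -2.5, "jaw": 6}])

```text
schema error: expected keys x, y, z, rx, ry, rz, jaw
```

>>> send_rows(motion=[{"x": -3, "y": -2.4, "jaw": 6}, {"x": -3, "y": -2.4, "jaw": 6}, {"x": -2, "y": -1.7, "jaw": 6, "rz": -0.1}, {"x": -1.5, "y": 0, "jaw": 6, "rz": -0.1}, {"jaw": 6}])

```text
schema error: expected keys x, y, z, rx, ry, rz, jaw
```

All keys are required.

>>> send_rows(motion=[{"x": -1.5, "y": -1.2, "z": 0, "rx": 0, "ry": 0, "rz": 0, "jaw": 6}, {"x": -3, "y": -2.5, "z": 0, "rx": 0, "ry": 0, "rz": 0, "jaw": 6}, {"x": -3, "y": -2.5, "z": 0, "rx": 0, "ry": 0, "rz": 0, "jaw": 6}, {"x": -3, "y": -2.5, "z": 0, "rx": 0, "ry": 0, "rz": 0, "jaw": 6}, {"x": -3, "y": -2.5, "z": 0, "rx": 0, "ry": 0, "rz": 0, "jaw": 6}])

```text
clock: 0.6
tool_pos: [0.3052, 0.4325, 0.2571]
eef_rot: [0.176, 0.984, -0.0, -0.0]
contact_force: [1.3, -0.4, -0.9]
opening: 0.685
finger_force: 0.0
```

>>> send_rows(motion=[{"x": -3, "y": -2.5, "z": 0, "rx": 0, "ry": 0, "rz": 0, "jaw": 6}, {"x": -3, "y": -2.5, "z": 0, "rx": 0, "ry": 0, "rz": 0, "jaw": 6}, {"x": -3, "y": -2.5, "z": 0, "rx": 0, "ry": 0, "rz": 0, "jaw": 6}, {"x": -3, "y": -2.5, "z": 0, "rx": 0, "ry": 0, "rz": 0, "jaw": 6}, {"x": -3, "y": -2.5, "z": 0, "rx": 0, "ry": 0, "rz": 0, "jaw": 6}])

```text
clock: 1.1
tool_pos: [0.4025, 0.2633, 0.2572]
eef_rot: [0.176, 0.984, -0.0, -0.0]
contact_force: [0.1, -0.7, -0.1]
opening: 0.68
finger_force: 0.0
```

>>> send_rows(motion=[{"x": -3, "y": -2.5, "z": 0, "rx": 0, "ry": 0, "rz": 0, "jaw": 6}, {"x": -3, "y": -2.5, "z": 0, "rx": 0, "ry": 0, "rz": 0, "jaw": 6}, {"x": -3, "y": -2.5, "z": 0, "rx": 0, "ry": 0, "rz": 0, "jaw": 6}, {"x": -3, "y": -2.5, "z": 0, "rx": 0, "ry": 0, "rz": 0, "jaw": 6}, {"x": -3, "y": -2.5, "z": 0, "rx": 0, "ry": 0, "rz": 0, "jaw": 6}])

```text
clock: 1.6
tool_pos: [0.4997, 0.094, 0.2572]
eef_rot: [0.176, 0.984, -0.0, -0.0]
contact_force: [-0.5, 0.5, -0.8]
opening: 0.682
finger_force: 0.0
```

>>> send_rows(motion=[{"x": -3, "y": -2.4, "z": 0, "rx": 0, "ry": 0, "rz": 0, "jaw": 6}, {"x": -3, "y": -2.4, "z": 0, "rx": 0, "ry": 0, "rz": 0, "jaw": 6}, {"x": -2, "y": -1.7, "z": 0, "rx": 0, "ry": 0, "rz": -0.1, "jaw": 6}, {"x": 0, "y": 0, "z": 0, "rx": 0, "ry": 0, "rz": -0.1, "jaw": 6}, {"x": 0, "y": 0, "z": 0, "rx": 0, "ry": 0, "rz": 0, "jaw": 6}])

```text
clock: 2.1
tool_pos: [0.5516, 0.0057, 0.2568]
eef_rot: [0.078, 0.997, 0.0, -0.001]
contact_force: [-0.2, 0.7, -0.0]
opening: 0.683
finger_force: 0.0
```

```bash
cat > go.py <<'E'
from h import *
import sys
def delta(p,q=None,m=None):
    st=get_state();M=R.from_quat(st["eef_rot"]);d=M.inv().apply(np.array(p)-st["tool_pos"])*100
    print("t",st["clock"],"tcp",st["tool_pos"].round(4),"F",st["contact_force"].round(2),"ff",st["finger_force"],"op",st["opening"],"q",st["q"].round(2))
    print(M.as_matrix().round(3)); print("shift cm tool axes",d.round(2))
    if m is not None: print("turn rad",(M.inv()*R.from_matrix(m)).as_rotvec().round(4))
E
python3 - <<'E'
from go import *
y=np.radians(171);m=np.array([[np.cos(y),np.sin(y),0],[np.sin(y),-np.cos(y),0],[0,0,-1]]).reshape(3,3)
delta([.5923,-.0593,.079],m=m)
E
```

```text
t 2.1 tcp [0.5516 0.0057 0.2568] F [-0.21  0.69 -0.03] ff 0.0 op 0.6831528726860503 q [ 0.11  0.6  -0.33  1.78  0.26  0.8   1.06]
[[-0.988  0.156 -0.001]
 [ 0.156  0.988  0.   ]
 [ 0.001  0.    -1.   ]]
shift cm tool axes [-5.05 -5.79 17.78]
turn rad [ 0.0001 -0.0011  0.0005]
```

>>> send_rows(motion=[{"x": -1.7, "y": -1.9, "z": 0, "rx": 0, "ry": 0, "rz": 0, "jaw": 6}, {"x": -1.7, "y": -1.9, "z": 0, "rx": 0, "ry": 0, "rz": 0, "jaw": 6}, {"x": -1.65, "y": -1.99, "z": 0, "rx": 0, "ry": 0, "rz": 0, "jaw": 6}, {"x": 0, "y": 0, "z": 4, "rx": 0, "ry": 0, "rz": 0, "jaw": 6}, {"x": 0, "y": 0, "z": 3, "rx": 0, "ry": 0, "rz": 0, "jaw": 6}])

```text
clock: 2.6
tool_pos: [0.5926, -0.0582, 0.1863]
eef_rot: [0.079, 0.997, 0.0, 0.0]
contact_force: [-0.5, 0.5, -0.5]
opening: 0.679
finger_force: 0.0
```

Run:
```python
from go import *
delta([.5923,-.0593,.079])
```

```text
t 2.6 tcp [ 0.5926 -0.0582  0.1863] F [-0.48  0.55 -0.46] ff 0.0 op 0.6792882535053123 q [ 0.19  0.75 -0.3   1.72  0.31  0.72  1.14]
[[-0.988  0.157  0.   ]
 [ 0.157  0.988  0.   ]
 [-0.     0.    -1.   ]]
shift cm tool axes [ 0.02 -0.12 10.73]
```

>>> send_rows(motion=[{"x": 0, "y": -0.1, "z": 3, "rx": 0, "ry": 0, "rz": 0, "jaw": 6}, {"x": 0, "y": 0, "z": 3, "rx": 0, "ry": 0, "rz": 0, "jaw": 6}, {"x": 0, "y": 0, "z": 2.7, "rx": 0, "ry": 0, "rz": 0, "jaw": 6}, {"x": 0, "y": 0, "z": 2, "rx": 0, "ry": 0, "rz": 0, "jaw": 6}, {"x": 0, "y": 0, "z": 0, "rx": 0, "ry": 0, "rz": 0, "jaw": 6}])

```text
clock: 3.1
tool_pos: [0.5902, -0.0579, 0.0778]
eef_rot: [0.077, 0.997, 0.0, -0.003]
contact_force: [-0.5, 0.7, 0.5]
opening: 0.683
finger_force: 0.0
```

Run:
```python
from go import *
delta([.5923,-.0593,.079])
a=snap("scene","scene1")["img"];b=snap("top","top1")["img"]
c=lambda i,x,y,w,h:cv2.resize(i[y:y+h,x:x+w],(400,400),interpolation=cv2.INTER_CUBIC)
cv2.imwrite("pics/crop4.png",np.hstack([c(a,285,210,80,80),c(b,310,145,80,80)])[:,:,::-1])
```

```text
t 3.1 tcp [ 0.5902 -0.0579  0.0778] F [-0.55  0.68  0.47] ff 0.0 op 0.6834445841108435 q [ 0.15  0.91 -0.23  1.78  0.38  0.5   1.08]
[[-0.988  0.154 -0.006]
 [ 0.154  0.988  0.   ]
 [ 0.006 -0.    -1.   ]]
shift cm tool axes [-0.22 -0.1  -0.12]
```

View pics/crop4.png

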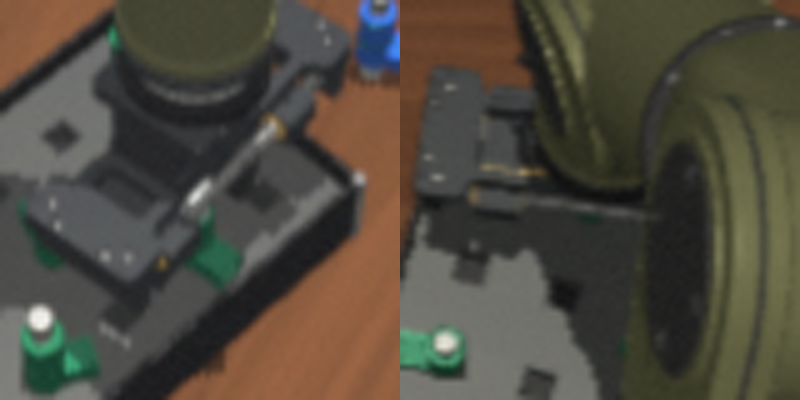

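The gripper straddles the capped injector, with its plug visible at crop (210,260), below the fingertips. The TCP has lagged by 2 mm, so I'll correct that and close.

>>> send_rows(motion=[{"x": -0.2, "y": -0.1, "z": -0.1, "rx": 0, "ry": 0.006, "rz": 0, "jaw": 6}, {"x": 0, "y": 0, "z": 0, "rx": 0, "ry": 0, "rz": 0, "jaw": 4}, {"x": 0, "y": 0, "z": 0, "rx": 0, "ry": 0, "rz": 0, "jaw": 3}, {"x": 0, "y": 0, "z": 0, "rx": 0, "ry": 0, "rz": 0, "jaw": 2.4}, {"x": 0, "y": 0, "z": 0, "rx": 0, "ry": 0, "rz": 0, "jaw": 1.5}], grip_force=20)

```text
clock: 3.7
tool_pos: [0.5944, -0.0605, 0.0817]
eef_rot: [0.077, 0.997, 0.0, -0.003]
contact_force: [0.2, -0.3, -0.1]
opening: 0.339
finger_force: 0.0
```

Run:
```python
from go import *
delta([.5923,-.0593,.079])
```

```text
t 3.7 tcp [ 0.5944 -0.0605  0.0817] F [ 0.19 -0.32 -0.15] ff 0.0 op 0.33934977911954395 q [ 0.16  0.91 -0.24  1.76  0.38  0.52  1.09]
[[-0.988  0.154 -0.006]
 [ 0.154  0.988  0.001]
 [ 0.006  0.    -1.   ]]
shift cm tool axes [0.22 0.09 0.27]
```

>>> send_rows(motion=[{"x": 0.2, "y": 0.1, "z": 0.2, "rx": 0, "ry": -0.006, "rz": 0, "jaw": 3}, {"x": 0, "y": 0, "z": 0, "rx": 0, "ry": 0, "rz": 0, "jaw": 3}, {"x": 0, "y": 0, "z": 0, "rx": 0, "ry": 0, "rz": 0, "jaw": 3}, {"x": 0, "y": 0, "z": 0, "rx": 0, "ry": 0, "rz": 0, "jaw": 2.7}, {"x": 0, "y": 0, "z": 0, "rx": 0, "ry": 0, "rz": 0, "jaw": 2.5}], grip_force=20)

```text
clock: 4.2
tool_pos: [0.5926, -0.0592, 0.0794]
eef_rot: [0.077, 0.997, 0.0, 0.0]
contact_force: [-0.9, -0.1, 1.0]
opening: 0.281
finger_force: 0.0
```

Run:
```python
from go import *
delta([.5923,-.0593,.079])
```

```text
t 4.2 tcp [ 0.5926 -0.0592  0.0794] F [-0.86 -0.11  1.03] ff 0.0 op 0.2805082580414246 q [ 0.15  0.91 -0.23  1.78  0.38  0.5   1.09]
[[-0.988  0.154  0.   ]
 [ 0.154  0.988  0.   ]
 [-0.     0.    -1.   ]]
shift cm tool axes [ 0.03 -0.02  0.04]
```

Spot on. I'll close and then lift.

>>> send_rows(motion=[{"x": 0, "y": 0, "z": 0, "rx": 0, "ry": 0, "rz": 0, "jaw": 2.3}, {"x": 0, "y": 0, "z": 0, "rx": 0, "ry": 0, "rz": 0, "jaw": 2.0}, {"x": 0, "y": 0, "z": 0, "rx": 0, "ry": 0, "rz": 0, "jaw": 1.5}, {"x": 0, "y": 0, "z": 0, "rx": 0, "ry": 0, "rz": 0, "jaw": 1.5}, {"x": 0, "y": 0, "z": 0, "rx": 0, "ry": 0, "rz": 0, "jaw": 1.5}], grip_force=25)

```text
clock: 4.7
tool_pos: [0.5925, -0.0594, 0.0795]
eef_rot: [0.077, 0.997, -0.0, 0.0]
contact_force: [-0.4, -1.6, 0.9]
opening: 0.24
finger_force: 25.0
```

>>> send_rows(motion=[{"x": 0, "y": 0, "z": -0.5, "rx": 0, "ry": 0, "rz": 0, "jaw": 1.5}, {"x": 0, "y": 0, "z": -1, "rx": 0, "ry": 0, "rz": 0, "jaw": 1.5}, {"x": 0, "y": 0, "z": -1.5, "rx": 0, "ry": 0, "rz": 0, "jaw": 1.5}, {"x": 0, "y": 0, "z": -2, "rx": 0, "ry": 0, "rz": 0, "jaw": 1.5}, {"x": 0, "y": 0, "z": -2, "rx": 0, "ry": 0, "rz": 0, "jaw": 1.5}])

```text
clock: 5.2
tool_pos: [0.5926, -0.0589, 0.1512]
eef_rot: [0.077, 0.997, 0.0, 0.0]
contact_force: [0.2, 0.2, -0.4]
opening: 0.238
finger_force: 25.0
```

>>> send_rows(motion=[{"x": 0, "y": 0, "z": -2, "rx": 0, "ry": 0, "rz": 0, "jaw": 1.5}, {"x": 0, "y": 0, "z": -2, "rx": 0, "ry": 0, "rz": 0, "jaw": 1.5}, {"x": 0, "y": 0, "z": -2, "rx": 0, "ry": 0, "rz": 0, "jaw": 1.5}, {"x": 0, "y": 0, "z": -2, "rx": 0, "ry": 0, "rz": 0, "jaw": 1.5}, {"x": 0, "y": 0, "z": 0, "rx": 0, "ry": 0, "rz": 0, "jaw": 1.5}])

```text
clock: 5.7
tool_pos: [0.5944, -0.0588, 0.2332]
eef_rot: [0.077, 0.997, 0.0, 0.003]
contact_force: [0.3, 0.3, -0.8]
opening: 0.239
finger_force: 25.0
```

Run:
```python
from go import *
y=np.radians(18.8);t=np.radians(18.8)
x=np.array([np.cos(t)*np.cos(y),np.cos(t)*np.sin(y),np.sin(t)]);ey=np.array([-np.sin(y),np.cos(y),0]);z=np.cross(x,ey)
lens=np.array([.6627,.2610,.2555]);foc=lens-.1*x
tcp=foc-.027*x+.029*z
m=np.c_[-x,ey,-z]
print("tcp target",tcp.round(4),"focus",foc.round(4))
delta(tcp,m=m)
```

```text
tcp target [0.54   0.2192 0.242 ] focus [0.5731 0.2305 0.2233]
t 5.7 tcp [ 0.5944 -0.0588  0.2332] F [ 0.3   0.35 -0.83] ff 24.962318670004606 op 0.23922421174372033 q [ 0.21  0.69 -0.33  1.68  0.29  0.81  1.17]
[[-0.988  0.154  0.007]
 [ 0.154  0.988  0.   ]
 [-0.007  0.001 -1.   ]]
shift cm tool axes [ 9.65 26.64 -0.91]
turn rad [-0.0795 -0.3147 -0.4784]
```

>>> send_rows(motion=[{"x": 1, "y": 1.5, "z": -0.5, "rx": 0, "ry": 0, "rz": 0, "jaw": 1.5}, {"x": 1.6, "y": 2.8, "z": -0.6, "rx": 0, "ry": 0, "rz": 0, "jaw": 1.5}, {"x": 1.6, "y": 2.8, "z": -0.6, "rx": 0, "ry": 0, "rz": 0, "jaw": 1.5}, {"x": 1.6, "y": 2.8, "z": -0.6, "rx": 0, "ry": 0, "rz": 0, "jaw": 1.5}, {"x": 1.6, "y": 2.8, "z": -0.6, "rx": 0, "ry": 0, "rz": 0, "jaw": 1.5}])

```text
clock: 6.2
tool_pos: [0.5367, 0.0801, 0.2579]
eef_rot: [0.077, 0.997, 0.0, -0.001]
contact_force: [0.5, 0.9, -1.0]
opening: 0.242
finger_force: 25.0
```

>>> send_rows(motion=[{"x": 1.6, "y": 2.8, "z": -0.6, "rx": 0, "ry": 0, "rz": 0, "jaw": 1.5}, {"x": 1.6, "y": 2.8, "z": -0.6, "rx": 0, "ry": 0, "rz": 0, "jaw": 1.5}, {"x": 1.6, "y": 2.8, "z": -0.5, "rx": 0, "ry": 0, "rz": 0, "jaw": 1.5}, {"x": 1.0, "y": 2.0, "z": -0.4, "rx": 0, "ry": 0, "rz": 0, "jaw": 1.5}, {"x": 0.5, "y": 1.0, "z": 0, "rx": 0, "ry": 0, "rz": 0, "jaw": 1.5}])

```text
clock: 6.7
tool_pos: [0.4919, 0.2036, 0.2794]
eef_rot: [0.075, 0.997, 0.001, -0.001]
contact_force: [0.5, -0.1, -0.6]
opening: 0.243
finger_force: 25.0
```

>>> send_rows(motion=[{"x": 0, "y": 0, "z": 0, "rx": -0.016, "ry": -0.063, "rz": -0.096, "jaw": 1.5}, {"x": 0, "y": 0, "z": 0, "rx": -0.016, "ry": -0.063, "rz": -0.096, "jaw": 1.5}, {"x": 0, "y": 0, "z": 0, "rx": -0.016, "ry": -0.063, "rz": -0.096, "jaw": 1.5}, {"x": 0, "y": 0, "z": 0, "rx": -0.016, "ry": -0.063, "rz": -0.096, "jaw": 1.5}, {"x": 0, "y": 0, "z": 0, "rx": -0.016, "ry": -0.063, "rz": -0.096, "jaw": 1.5}])

```text
clock: 7.2
tool_pos: [0.4932, 0.1997, 0.2788]
eef_rot: [-0.164, 0.973, 0.028, 0.158]
contact_force: [1.8, -0.6, -1.1]
opening: 0.243
finger_force: 25.0
```

>>> send_rows(motion=[{"x": 0, "y": 0, "z": 0, "rx": 0, "ry": 0, "rz": 0, "jaw": 1.5}, {"x": 0, "y": 0, "z": 0, "rx": 0, "ry": 0, "rz": 0, "jaw": 1.5}, {"x": 0, "y": 0, "z": 0, "rx": 0, "ry": 0, "rz": 0, "jaw": 1.5}, {"x": 0, "y": 0, "z": 0, "rx": 0, "ry": 0, "rz": 0, "jaw": 1.5}, {"x": 0, "y": 0, "z": 0, "rx": 0, "ry": 0, "rz": 0, "jaw": 1.5}])

```text
clock: 7.7
tool_pos: [0.4947, 0.2003, 0.2794]
eef_rot: [-0.161, 0.974, 0.027, 0.158]
contact_force: [-0.4, -0.1, -1.2]
opening: 0.242
finger_force: 25.0
```

```bash
cat > tgt.py <<'E'
from go import *
def target(yaw=18.8,tilt=18.8,lens=(.6627,.2610,.2555),dyaw=0):
    y=np.radians(yaw);t=np.radians(tilt)
    x=np.array([np.cos(t)*np.cos(y),np.cos(t)*np.sin(y),np.sin(t)]);ey=np.array([-np.sin(y),np.cos(y),0]);z=np.cross(x,ey)
    foc=np.array(lens)-.1*x
    m=R.from_rotvec(z*np.radians(dyaw)).as_matrix()@np.c_[-x,ey,-z]
    return foc-.027*x+.029*z,m,foc
E
python3 - <<'E'
from tgt import *
p,m,f=target(); delta(p,m=m)
a=snap("scene","scene2")["img"];b=snap("top","top2")["img"]
st=get_state();M=R.from_quat(st["eef_rot"])
for n,s in(("scene2",load("scene2")),("top2",load("top2"))):
    for k,o in(("cap",(0,0,-.0275)),("plug",(-.027,0,.029)),("foot",(0,0,.053)),("tcp",(0,0,0))): print(n,k,proj(s,st["tool_pos"]+M.apply(o)).round(1))
A=cv2.resize(a[90:220,260:460],(800,520),interpolation=cv2.INTER_CUBIC)
cv2.imwrite("pics/crop5.png",A[:,:,::-1])
E
```

```text
t 7.7 tcp [0.4947 0.2003 0.2794] F [-0.38 -0.11 -1.21] ff 24.96226927265525 op 0.24202501587011688 q [-0.31  0.45 -0.28  2.1   0.58  0.35  0.83]
[[-0.898 -0.323  0.299]
 [-0.306  0.946  0.105]
 [-0.316  0.003 -0.949]]
shift cm tool axes [-3.47  0.32  5.1 ]
turn rad [ 0.0027 -0.0062 -0.    ]
scene2 cap [335.3 118.5]
scene2 plug [350.6 133.2]
scene2 foot [343.6 140.9]
scene2 tcp [338.2 126.4]
top2 cap [242.3 207.2]
top2 plug [239.4 193.1]
top2 foot [243.6 202.5]
top2 tcp [242.8 205.5]
```

View pics/crop5.png

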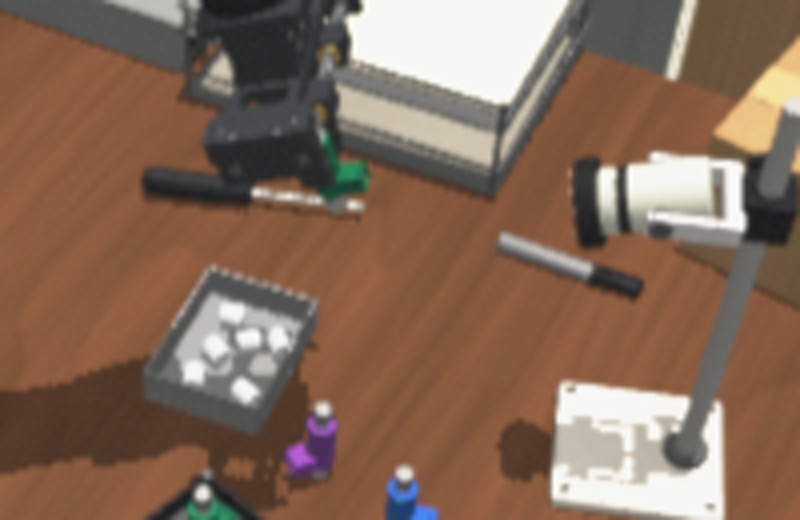

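The scene shows the held injector with its plug mouth at about (351,134); the calibration predicts (350.6,133.2). That gives a scene-camera bias of about (+0.4,+0.9) px, and the plate and post corners agree with it. I'll correct the lens estimate for it.

Run:
```python
from tgt import *
S=load("scene0");T=load("top0")
b=np.array([.45,.9])
ms=[np.array((409.75,139.93))-b,np.array((435.19,136.78))-b]
for yaw,org in((18.8,(.723,.281)),(18.8,(.7245,.282))):
    y=np.radians(yaw);ex=np.array([np.cos(y),np.sin(y),0]);ey=np.array([-np.sin(y),np.cos(y),0]);org=np.array([*org,0])
    def pt(uv):
        o,d=ray(S,*uv);return o+d*((org-o)@ey)/(d@ey)
    a,c=pt(ms[0]),pt(ms[1]);d=a-c;d/=np.linalg.norm(d)
    piv=c+d*((org-.012*ex-c)@ex)/(d@ex);lens=piv+.055*d;t=np.degrees(np.arcsin(-d[2]))
    print(t,lens.round(4),"scene lens",(9*(proj(S,lens)+b+.5-[398,118])).round(0))
    p,m,f=target(yaw,t,lens);delta(p,m=m)
# bias check with the post/plate in both views after correction
print(tri(S,np.array((458.4,116.5))-b,T,(195.5,77)))
# green of held part in scene2/top2
for n,bx in(("scene2",(330,110,360,150)),("top2",(225,180,260,215))):
    s=load(n);h=cv2.cvtColor(s["img"],cv2.COLOR_RGB2HSV);m=(h[...,0]>65)&(h[...,0]<95)&(h[...,1]>110);k=np.zeros_like(m);k[bx[1]:bx[3],bx[0]:bx[2]]=1;v,u=np.nonzero(m&k);print(n,len(u),u.min() if len(u) else 0,u.max() if len(u) else 0,v.min() if len(u) else 0,v.max() if len(u) else 0)
```

```text
18.859563227320255 [0.6624 0.2604 0.2574] scene lens [ 56. 209.]
t 7.8 tcp [0.4945 0.2002 0.2794] F [ 0.26  0.5  -0.76] ff 24.962290478870273 op 0.24303761373582408 q [-0.31  0.45 -0.28  2.1   0.58  0.35  0.83]
[[-0.898 -0.323  0.299]
 [-0.306  0.946  0.104]
 [-0.316  0.002 -0.949]]
shift cm tool axes [-3.5   0.28  4.92]
turn rad [ 0.0026 -0.0073  0.0004]
18.859563227320134 [0.6639 0.2614 0.2576] scene lens [ 62. 208.]
t 7.8 tcp [0.4945 0.2002 0.2794] F [ 0.26  0.5  -0.76] ff 24.962290478870273 op 0.24303761373582408 q [-0.31  0.45 -0.28  2.1   0.58  0.35  0.83]
[[-0.898 -0.323  0.299]
 [-0.306  0.946  0.104]
 [-0.316  0.002 -0.949]]
shift cm tool axes [-3.67  0.32  4.96]
turn rad [ 0.0026 -0.0073  0.0004]
(array([0.77571083, 0.30081049, 0.3567369 ]), np.float64(0.00036068159773909223))
scene2 75 340 351 124 138
top2 22 237 243 193 197
```

>>> send_rows(motion=[{"x": -0.5, "y": 0, "z": 0.6, "rx": 0, "ry": -0.007, "rz": 0, "jaw": 1.5}, {"x": -0.9, "y": 0.1, "z": 1.3, "rx": 0, "ry": 0, "rz": 0, "jaw": 1.5}, {"x": -0.9, "y": 0.1, "z": 1.3, "rx": 0, "ry": 0, "rz": 0, "jaw": 1.5}, {"x": -0.9, "y": 0.1, "z": 1.2, "rx": 0, "ry": 0, "rz": 0, "jaw": 1.5}, {"x": -0.36, "y": 0, "z": 0.53, "rx": 0, "ry": 0, "rz": 0, "jaw": 1.5}])

```text
clock: 8.3
tool_pos: [0.5415, 0.2198, 0.2427]
eef_rot: [-0.162, 0.973, 0.028, 0.161]
contact_force: [-0.5, 0.6, -0.6]
opening: 0.24
finger_force: 25.0
```

>>> send_rows(motion=[{"x": 0, "y": 0, "z": 0, "rx": 0, "ry": 0, "rz": 0, "jaw": 1.5}, {"x": 0, "y": 0, "z": 0, "rx": 0, "ry": 0, "rz": 0, "jaw": 1.5}, {"x": 0, "y": 0, "z": 0, "rx": 0, "ry": 0, "rz": 0, "jaw": 1.5}, {"x": 0, "y": 0, "z": 0, "rx": 0, "ry": 0, "rz": 0, "jaw": 1.5}, {"x": 0, "y": 0, "z": 0, "rx": 0, "ry": 0, "rz": 0, "jaw": 1.5}])

```text
clock: 8.8
tool_pos: [0.5401, 0.2189, 0.2446]
eef_rot: [-0.162, 0.973, 0.028, 0.162]
contact_force: [0.5, 0.3, -0.0]
opening: 0.242
finger_force: 25.0
```

Run:
```python
from tgt import *
p,m,f=target(18.8,18.86,(.663,.261,.2575)); delta(p,m=m)
s=snap("scene","scene3");t=snap("top","top3")
st=get_state();M=R.from_quat(st["eef_rot"])
P=dict(mouth=(-.027,0,.029),mTL=(-.027,-.009,.022),mTR=(-.027,.009,.022),mBL=(-.027,-.009,.036),mBR=(-.027,.009,.036),root=(0,0,.029),foot=(0,0,.053),neck=(0,0,.039))
u0,v0=np.round(proj(s,f)).astype(int)-[30,20];a0,b0=np.round(proj(t,f)).astype(int)-[14,20]
for k,o in P.items():
    w=st["tool_pos"]+M.apply(o); print(k,"scene crop",((proj(s,w)+.5-[u0,v0])*10).round(0),"top crop",((proj(t,w)+.5-[a0,b0])*10+[500,0]).round(0))
c=lambda i,x,y,w,h:cv2.resize(i[y:y+h,x:x+w],(w*10,h*10),interpolation=cv2.INTER_CUBIC)
print(u0,v0,a0,b0)
cv2.imwrite("pics/crop6.png",np.hstack([c(s["img"],u0,v0,50,45),c(t["img"],a0,b0,28,45)])[:,:,::-1])
```

```text
t 8.8 tcp [0.5401 0.2189 0.2446] F [ 0.49  0.3  -0.03] ff 24.962308276444674 op 0.24240245180913447 q [-0.34  0.56 -0.23  2.01  0.62  0.31  0.81]
[[-0.895 -0.324  0.305]
 [-0.306  0.946  0.107]
 [-0.323  0.002 -0.946]]
shift cm tool axes [-0.01  0.02  0.08]
turn rad [0.0026 0.0002 0.0009]
mouth scene crop [301. 205.] top crop [647. 210.]
mTL scene crop [291. 208.] top crop [681. 200.]
mTR scene crop [298. 165.] top crop [610. 224.]
mBL scene crop [303. 245.] top crop [684. 195.]
mBR scene crop [310. 201.] top crop [614. 219.]
root scene crop [208. 217.] top crop [684. 313.]
foot scene crop [229. 278.] top crop [689. 303.]
neck scene crop [217. 242.] top crop [686. 309.]
338 124 220 157
```

View pics/crop6.png

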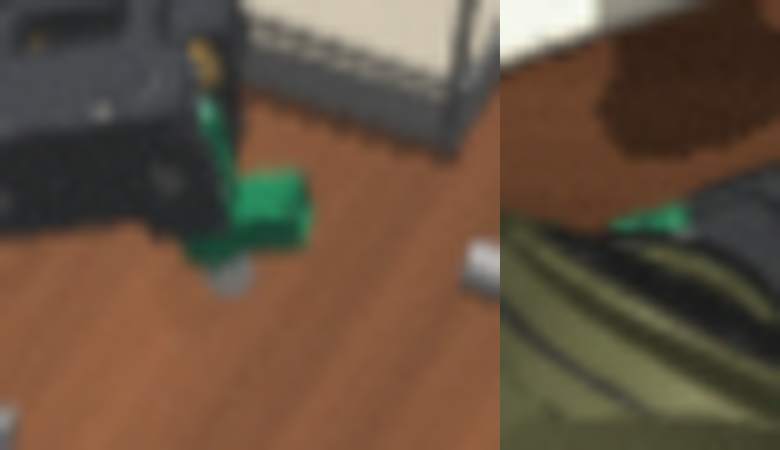

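The held part matches its predicted plug corners within about 0.5 px in both views, so yaw and position are right to 1–2 mm. As a last check, I'll use the ring's dark-mask centroid against the lens axis in both views.

Run:
```python
from tgt import *
S=load("scene3");T=load("top0")
p,m,f=target(18.8,18.86,(.663,.261,.2575));x=-m[:,0];lens=f+.1*x
for n,s,bx,th in(("scene",S,(400,126,414,154),70),("top",T,(203,126,236,143),62)):
    g=cv2.cvtColor(s["img"],cv2.COLOR_RGB2HSV)[...,2];k=np.zeros_like(g);k[bx[1]:bx[3],bx[0]:bx[2]]=1
    mk=((g<th)&(k>0)).astype(np.uint8);N,l,st,c=cv2.connectedComponentsWithStats(mk);i=1+np.argmax(st[1:,4])
    v,u=np.nonzero(l==i);r=cv2.minAreaRect(np.float32(np.c_[u,v]))
    print(n,"ring",c[i].round(2),st[i],"rect",r,"axis pred at lens",proj(s,lens).round(2),"+8mm back",proj(s,lens+.008*x).round(2),"+16",proj(s,lens+.016*x).round(2))
```

```text
scene ring [406.36 141.09] [404 130   7  22 112] rect ((406.6123046875, 140.52154541015625), (21.189546585083008, 5.9352922439575195), 86.8201675415039) axis pred at lens [403.54 139.69] +8mm back [406.51 139.32] +16 [409.49 138.95]
top ring [220.24 134.56] [208 126  24  15 140] rect ((219.8145294189453, 135.09762573242188), (8.476585388183594, 23.706497192382812), 62.241458892822266) axis pred at lens [220.19 138.26] +8mm back [219.06 135.08] +16 [217.92 131.9 ]
```

The ring centre sits slightly low in the scene view, so I'll drop about 2 mm along the picture's z; the lateral check agrees.

>>> send_rows(motion=[{"x": 0, "y": 0, "z": 0.1, "rx": 0.0026, "ry": 0, "rz": 0, "jaw": 1.5}, {"x": 0, "y": 0, "z": 0.1, "rx": 0, "ry": 0, "rz": 0, "jaw": 1.5}, {"x": 0, "y": 0, "z": 0, "rx": 0, "ry": 0, "rz": 0, "jaw": 1.5}, {"x": 0, "y": 0, "z": 0, "rx": 0, "ry": 0, "rz": 0, "jaw": 1.5}, {"x": 0, "y": 0, "z": 0, "rx": 0, "ry": 0, "rz": 0, "jaw": 1.5}])

```text
clock: 9.4
tool_pos: [0.5408, 0.2192, 0.2423]
eef_rot: [-0.162, 0.973, 0.027, 0.161]
contact_force: [0.4, -0.1, -0.7]
opening: 0.239
finger_force: 25.0
```

>>> send_rows(motion=[{"x": 0, "y": 0, "z": 0, "rx": 0, "ry": 0, "rz": 0, "jaw": 1.5}, {"x": 0, "y": 0, "z": 0, "rx": 0, "ry": 0, "rz": 0, "jaw": 1.5}, {"x": 0, "y": 0, "z": 0, "rx": 0, "ry": 0, "rz": 0, "jaw": 1.5}, {"x": 0, "y": 0, "z": 0, "rx": 0, "ry": 0, "rz": 0, "jaw": 1.5}, {"x": 0, "y": 0, "z": 0, "rx": 0, "ry": 0, "rz": 0, "jaw": 1.5}])

```text
clock: 9.9
tool_pos: [0.5408, 0.2192, 0.2424]
eef_rot: [-0.162, 0.973, 0.027, 0.162]
contact_force: [-0.5, 0.6, -1.1]
opening: 0.241
finger_force: 25.0
```

Run:
```python
from tgt import *
p,m,f=target(18.8,18.86,(.663,.261,.2562)); delta(p,m=m); print(np.abs(get_state()["qd"]).max())
s=snap("scene","scene4");cv2.imwrite("pics/full4.png",cv2.resize(s["img"][80:300,230:480],None,fx=2.6,fy=2.6,interpolation=cv2.INTER_CUBIC)[:,:,::-1])
```

```text
t 9.9 tcp [0.5408 0.2192 0.2424] F [-0.52  0.63 -1.05] ff 24.96230425313115 op 0.2412128205944296 q [-0.35  0.56 -0.22  2.01  0.63  0.3   0.8 ]
[[-0.896 -0.323  0.306]
 [-0.306  0.946  0.104]
 [-0.323 -0.    -0.946]]
shift cm tool axes [ 0.04  0.02 -0.04]
turn rad [-0.     -0.0003  0.0009]
0.001153966790347471
```

View pics/full4.png

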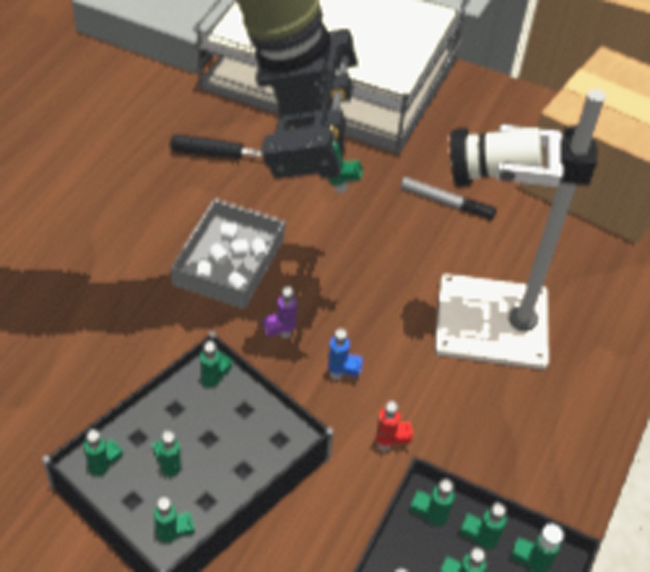

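The injector is held in front of the lens, with its plug mouth at scene (368,145) on the head axis. The other four are still in their pockets and nothing else has moved. The arm is still, so I'll hand it in.

```bash
python3 -c "
from plant import *
print(finish_job())"
```

```text
the job is handed in; nothing more can be done
None
```

I handed the job in with the capped injector held still, its plug squarely facing the lens at about 100 mm, to within my 1–2 mm measuring error. The cap was hidden inside the gripper in the last picture, so I couldn't see it directly, but no loose cap was visible and nothing else in view had moved.

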